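# Restart the twin-slide assembly machine

## Robot

A 6-joint arm with a two-finger parallel gripper is mounted at the origin on the work surface. World frame = base frame: x ahead of the robot, y to its left, z up, the work surface at z = 0. Lengths are in m, angles in rad, forces in N, time in s.
With the tool pointing down it reaches from about 0.35 to 0.85 m from the base axis. Payload 8.1 kg.
Tool frame: the origin (TCP) lies midway between the tips of the shut fingers; the grasp point (between the pads) lies 19 mm behind it; y points along the fingers, z is the direction in which the jaws open and shut, and the axes are right-handed (so a half turn about y gives the same grasp; the last joint's range is limited). The gripper opens to 85 mm and grips with 20 to 120 N. Pads are 22 mm wide; open, the fingers measure 114 mm over their backs; the gripper's body (76 mm by 85 mm) begins 54 mm behind the grasp point. The pads swing forward as they close: fully open they stand 13 mm farther back than shut.
Start: joints at [-1.322, 0.13, 1.488, -0, 1.523, -0.085], TCP at [0.197, -0.567, 0.207] pointing down, gripper open.
Joint ranges: [-2.96, 2.96], [-0.89, 2.26], [0.02, 2.5], [-1.34, 4.48], [0, 2.73], [-2.66, 2.66]. Speed limits (rad/s): [2.39, 2.39, 2.79, 3.14, 3.14, 3.14].

## Interface

Orientations are given as a unit quaternion [w, x, y, z].
In Python, from station import bot, optics, workorder, finder gives the robot as it stands.
- The arm moves only by the shell command python3 -m inch 'ROWS'. ROWS is JSON, a list that holds one entry, the list of rows, each a list of 7 numbers: the shift along the world's x, y, z each as a share of 200 mm, from -1 to 1, then the turn, a rotation vector about the world's x, y, z each as a share of 180 degrees, from -1 to 1, then the opening, from 0 (shut) to 1 (fully open). In form: [[[x, y, z, wx, wy, wz, fingers], ...]]. A call has 1 to 12 rows; each row is the pose to reach, as a shift and turn from the pose commanded when the call began, turning the shorter way round; what a row does not reach only later rows make up. A row lasts 1/8 s, in which the tool goes at most 62.5 mm and 10.7 degrees, less where a joint would pass 70% of its speed; a pose out of reach is approached as far as the arm can. A call with a number of a shift or a turn outside -1 to 1 is refused whole. A call with a gripper value outside its range is refused whole. The fingers move at their own pace and stop on an object; the grip force is fixed at half the most. Time passes only in rows, so rows that repeat a pose let the fingers close. It gives the time, the measured TCP pose, the force and the opening at its end, in the units of the state.
- bot.get_state(): the state, without advancing time (a new reading comes with each control period).
- optics.get_image(name): name is "scene" or "top" or "wrist"; returns a dict with "color" (384x512x3 uint8, blue, green, red), "z_map" (384x512 float32, m along the optical axis (not along the pixel's ray), 0 where there is no reading), "vertical_fov" (degrees; the focal length in pixels is half the picture's height over the tangent of half this angle, whatever the lens; pixels are square), "cx", "cy" (the principal point, pixels), "eye" and "rotation" of the camera in the world. Camera axes: x right, y down, z forward; pixel columns grow to the right and rows downward; lengths in m; the calibration is good to about 2 mm. A picture is of the moment at which its call begins.
- workorder.job_done(): hands the job in, once; it reports no verdict.
Trained networks look in a picture, given as the dict that the camera call returned (one of the last four; its "shot" number tells which), for a name from the list of things; names that differ only in an ending like _2 or _b are one class to them, and where a whole thing is asked for, a point or a joint stands for the part that bears it (a point fixed in the world has none). Each returns a list of dicts, best first, with "conf" (0 to 1); they miss things now and then, are a little off and sometimes report something else, mostly with a low value. They report only what shows in the picture. A call takes as long as a camera call.
- finder.boxes_of(picture, label): "xy" ([column, row] as shares, 0 to 1, of the picture: columns of its width, rows of its height, amid what is visible of it).
- finder.regions_of(picture, label): "region" (384x512 bool, what is visible of it) and "xy" ([column, row] as shares, 0 to 1, of the picture: columns of its width, rows of its height, amid what is visible of it).
The state is a dict: "t": time; "joint_pos": joint angles; "joint_velocities": joint speeds; "effort": joint torques, N m; "ee_pos": TCP position; "ee_rot": TCP orientation; "wrist_force": force on the tool from outside, world axes, zero at the start; "torque": the same for the moment, N m; "width": finger opening in m.
Only numpy, scipy, OpenCV 4.12 (cv2) and the standard library are available. Lean on these libraries where they do the work, as an engineer would, in place of code of your own. Each camera call takes 0.05 s, during which the arm holds its last target. There are 200 camera calls.

## Task

The twin-slide assembly machine on the right stands switched off with a white housing loaded on one of its two slides. Put it back to work with just the tips of the closed fingers: push in the raised end of the red power rocker so that it stays on, then press the blue reset button, then press the green start button in front of the slide that carries the housing, pushing each button fully in and letting it spring back. Only press these: keep off the other panel buttons (the other green one, the plain red one, the white one and the red emergency mushroom), and do not pick up or shift the housing or the things lying about.

Things in the scene. Friction and masses are not known exactly. Their poses are not given: they have to be found in the camera images.
- machine: fixed gantry machine 560 wide, 720 deep, 620 high; front = its -x (turned to about world +y), +y = operator's left (away from the robot), z up. Origin on the table under the panel's middle. Panel: 35 deg slope rising to +x, 140 mm up the slope, middle 100 mm and top edge 140 mm above the table. Rails start 95 mm, slide plates and nests (top 240 mm) 120 mm, gantry 440 mm behind the panel's middle.
- power (a joint): red power rocker at machine y +140 mm, 32 x 24 mm, V-shaped, hinged across its middle 5 mm above the panel face: 0 = off (lower half flush, upper half raised 0.35 rad, its end 5.5 mm proud of flush), 0.35 rad = fully on (upper half flush, lower half raised). Takes about 2 N at its end, stays where it is left.
- power_press (a point): point to press on the rocker: on the face of its upper half, 13 mm from the hinge. While off, axes: z straight out of the panel (press along -z), x up the slope, y to the operator's left. The surround is 40 x 32 mm, 2.5 mm high; flush is 5 mm above the panel face, so the point goes in about 4.5 mm.
- reset_top (a point): reset button, at machine y -27.5 mm: blue round push button, cap 21 mm across; this point is the middle of its top face, 8.5 mm above the panel face (steel collar 28 mm across, 2.5 mm high). Axes: z straight out of the panel (press along -z), x up the slope, y to the operator's left.
- reset (a joint): push-in depth of the blue reset button: 0 = out, 0.005 m = fully in; springs back by itself when let go, about 1.5 N to start it moving and 5 N to hold it fully in.
- start1_top (a point): left start button (operator's left, machine y +82.5 mm), for the slide behind it: green round push button, cap 21 mm across; this point is the middle of its top face, 8.5 mm above the panel face (steel collar 28 mm across, 2.5 mm high). Axes: z straight out of the panel (press along -z), x up the slope, y to the operator's left.
- start1 (a joint): push-in depth of the left green start button: 0 = out, 0.005 m = fully in; springs back by itself when let go, about 1.5 N to start it moving and 5 N to hold it fully in.
- start2_top (a point): right start button (operator's right, machine y -82.5 mm), for the slide behind it: green round push button, cap 21 mm across; this point is the middle of its top face, 8.5 mm above the panel face (steel collar 28 mm across, 2.5 mm high). Axes: z straight out of the panel (press along -z), x up the slope, y to the operator's left.
- start2 (a joint): push-in depth of the right green start button: 0 = out, 0.005 m = fully in; springs back by itself when let go, about 1.5 N to start it moving and 5 N to hold it fully in.
- stop (a joint): push-in depth of the red stop button (leave alone; same size as the others, at machine y +27.5 mm between the left start and the reset): 0 = out, 0.005 m = fully in; springs back by itself when let go, about 1.5 N to start it moving and 5 N to hold it fully in.
- test (a joint): push-in depth of the white test button (leave alone; same size as the others, at machine y -137.5 mm): 0 = out, 0.005 m = fully in; springs back by itself when let go, about 1.5 N to start it moving and 5 N to hold it fully in.
- estop (a joint): push-in depth of the red emergency-stop mushroom, 40 mm across, its top 41 mm above the panel face, on a yellow disc 62 mm across at machine y +218 mm, left of the rocker: 0 = out, 0.005 m = in; leave alone.
- slide_a: slide plate (aluminium, 260 x 145 x 10 mm) with a steel nest on it (125 x 100 mm; nest floor 22 mm and rim 30 mm above the plate's underside); this one carries the housing. Fixed; it is the left or the right slide, parked anywhere along an 80 mm stretch. Origin: centre of the plate's underside, 195 mm above the table; axes as the machine's.
- slide_b: the other slide plate with the same nest, empty (black pad showing). Fixed; origin and axes as slide_a.
- workpiece: white plastic housing 84 x 60 x 23 mm lying loose in the nest of slide_a, protruding 15 mm above the nest's rim; origin in the middle of its underside. It shows which start button to press: machine y positive = left one, negative = right one. Leave it in its nest.
- spare_housing: another white housing, 84 x 60 x 23 mm, lying on the table in front of the machine; leave alone. Origin: centre of underside.
- screwdriver: orange screwdriver 190 mm long, 26 mm thick, lying along its x on the table; leave alone.
- wash_bottle: white bottle 42 mm across, 100 mm high, standing on the table in front of the machine's panel; leave alone. Origin: centre of underside.
- screw_jar: glass jar 60 mm across, 60 mm high, standing on the table; leave alone. Origin: centre of underside.
- syringe: amber adhesive syringe 130 mm long, 22 mm thick, lying on the table; leave alone.
- mouse: white computer mouse 105 x 60 x 33 mm on a blue pad; leave alone. Origin: centre of underside.
- hex_key: dark hex key 100 x 30 mm, 6 mm thick, lying on the table; leave alone.

How it is judged:
On the way, in this order (a step that is already met when the one before it is completed fails the run):
1. the power rocker is pushed over to on (value of joint power above 0.25 rad), for 0.1 s.
2. the blue reset button is pushed in, with the power on (value of joint power above 0.25 rad and value of joint reset above 0.0035 m), for 0.05 s.
3. the reset button has sprung back and the start button in front of the loaded slide is pushed in (value of joint power above 0.25 rad and value of joint reset below 0.0015 m and ((y of workpiece in the frame of machine above 0 m and value of joint start1 above 0.0035 m) or (y of workpiece in the frame of machine below 0 m and value of joint start2 above 0.0035 m))), for 0.05 s.
At the end, for the whole second after the job is handed in: the power rocker is on (over 0.25 rad), every button is back out (within 1.5 mm) and the housing lies in its nest within 8 mm of where it was (value of joint power above 0.25 rad and value of joint each of reset, start1, start2, stop, test, estop below 0.0015 m and distance of workpiece from where it was at the start of the episode below 0.008 m and linear speed of workpiece below 0.02 m/s); the robot touches nothing.
It fails at once if the arm or the gripper's body, rather than the fingers, leans on the machine with over 5 N (contact force between the arm and machine above 5 N).
It fails at once if a button that should be left alone (stop, test, emergency stop) is pressed more than 2 mm (value of joint any of stop, test, estop above 0.002 m).
It fails at once if the start button of the empty slide is pressed more than 2 mm ((y of workpiece in the frame of machine above 0 m and value of joint start2 above 0.002 m) or (y of workpiece in the frame of machine below 0 m and value of joint start1 above 0.002 m)).
It fails at once if reset or start is pressed while the power is off (value of joint power below 0.2 rad and value of joint any of reset, start1, start2 above 0.002 m).
It fails at once if the loaded housing is shifted more than 8 mm, or one of the things lying about more than 20 mm, or either is lifted by that much (distance of workpiece from where it was at the start of the episode above 0.008 m or distance of any of spare_housing, screwdriver, wash_bottle, screw_jar, syringe, mouse, hex_key from where it was at the start of the episode above 0.02 m).
It also fails if it takes over 42 s, if anything falls off the work surface, if the arm or the gripper's body presses on something with over 40 N, if the wrist force passes 120 N, or if a joint passes its speed limit or range.

## Working session

There is one attempt and no reset: what is moved stays moved. The work goes in short steps, Python scripts to look and compute and a shell command to move; the robot and the scene stay as the last step left them, time stands still between calls to the robot, and variables do not carry over. Pictures are saved under pics/ and viewed, about 8 in all and at most 12, crops included, and the job is handed in when it is done.

```bash
mkdir -p pics
cat > h.py <<'E'
import numpy as np,cv2
from station import bot,optics,workorder,finder
def px(im,u,v,d=None):
    H,W=im["z_map"].shape; f=H/2/np.tan(np.radians(im["vertical_fov"])/2)
    if d is None: d=im["z_map"][int(round(v)),int(round(u))]
    c=np.array([(u-im["cx"])/f*d,(v-im["cy"])/f*d,d])
    return np.array(im["eye"])+np.array(im["rotation"])@c
def proj(im,P):
    H,W=im["z_map"].shape; f=H/2/np.tan(np.radians(im["vertical_fov"])/2)
    c=(np.atleast_2d(P)-np.array(im["eye"]))@np.array(im["rotation"])
    return np.c_[c[:,0]/c[:,2]*f+im["cx"],c[:,1]/c[:,2]*f+im["cy"]]
E
python3 - <<'E'
from h import *
ims={}
for n in("scene","top"):
    im=optics.get_image(n); ims[n]=im
    cv2.imwrite(f"pics/{n}.png",cv2.resize(im["color"],(768,576)))
    print(n,im["eye"],im["vertical_fov"],im["cx"],im["cy"],np.round(im["rotation"],3).tolist())
    for l in("power","reset","start1","stop","test","estop","workpiece","machine","wash_bottle"):
        for r in finder.regions_of(im,l)[:3]:
            m=r["region"]&(im["z_map"]>0); v,u=np.nonzero(m)
            if len(u)==0: continue
            P=np.array([px(im,a,b) for a,b in zip(u,v)])
            print(l,round(r["conf"],2),np.round(np.array(r["xy"])*[512,384],1),len(u),np.round(np.median(P,0),4))
s=bot.get_state();print(s["t"],s["ee_pos"],s["ee_rot"],s["width"],s["wrist_force"])
E
```

```text
scene [1.13922792 0.52340566 1.14375581] 51.85444704191434 254.7557161094683 194.1652110598787 [-0.125, 0.375, 0.869, -0.298]Traceback (most recent call last):
  File "<stdin>", line 11, in <module>
  File "h.py", line 7, in px
    return np.array(im["eye"])+np.array(im["rotation"])@c
                               ~~~~~~~~~~~~~~~~~~~~~~~~^~
ValueError: matmul: Input operand 1 has a mismatch in its core dimension 0, with gufunc signature (n?,k),(k,m?)->(n?,m?) (size 3 is different from 4)
```

```bash
cat > h.py <<'E'
import numpy as np,cv2
from scipy.spatial.transform import Rotation as Rn
from station import bot,optics,workorder,finder
def R(q): return Rn.from_quat(q,scalar_first=True).as_matrix()
def foc(im): return im["z_map"].shape[0]/2/np.tan(np.radians(im["vertical_fov"])/2)
def px(im,u,v,d=None):
    f=foc(im); u=np.asarray(u);v=np.asarray(v)
    if d is None: d=im["z_map"][np.round(v).astype(int),np.round(u).astype(int)]
    c=np.stack([(u-im["cx"])/f*d,(v-im["cy"])/f*d,d],-1)
    return np.array(im["eye"])+c@R(im["rotation"]).T
def proj(im,P):
    f=foc(im); c=(np.atleast_2d(P)-np.array(im["eye"]))@R(im["rotation"])
    return np.c_[c[:,0]/c[:,2]*f+im["cx"],c[:,1]/c[:,2]*f+im["cy"]]
E
python3 - <<'E'
from h import *
for n in("scene","top"):
    im=optics.get_image(n)
    np.savez(f"{n}.npz",**im)
    cv2.imwrite(f"pics/{n}.png",cv2.resize(im["color"],(768,576)))
    print(n,im["eye"],im["vertical_fov"],im["rotation"])
    for l in("power","reset","start1","stop","test","estop","workpiece","wash_bottle"):
        for r in finder.regions_of(im,l)[:3]:
            m=r["region"]&(im["z_map"]>0); v,u=np.nonzero(m)
            if len(u)==0: continue
            print(l,round(r["conf"],2),np.round(np.array(r["xy"])*[512,384],1),len(u),np.round(np.median(px(im,u,v),0),4))
s=bot.get_state();print(s["t"],s["ee_pos"],s["ee_rot"],s["width"],s["wrist_force"])
E
```

```text
scene [1.13922792 0.52340566 1.14375581] 51.85444704191434 [-0.12521861  0.37489685  0.86887492 -0.29804199]
power 0.43 [205.7 183.9] 57 [ 0.641  -0.1944  0.1046]
estop 0.55 [190.4 193.8] 92 [ 0.7204 -0.173   0.1314]
estop 0.48 [145.7 132.6] 28310 [ 0.6135 -0.557   0.141 ]
workpiece 0.82 [191.5  82.6] 335 [ 0.4306 -0.4915  0.2364]
wash_bottle 0.79 [267.9 231.4] 229 [0.614  0.0758 0.059 ]
wash_bottle 0.61 [183.1  91.5] 1440 [ 0.449  -0.501   0.2053]
top [0.32597463 0.02459915 1.79733363] 45.75534915410801 [ 0.05432506 -0.69905434  0.71081916 -0.05574886]
power 0.36 [302.2 155.5] 64 [ 0.7119 -0.1734  0.1342]
reset 0.26 [243.7 133.4] 201 [0.8086 0.0438 0.0587]
start1 0.42 [193.7 216.4] 141 [0.5003 0.25   0.0206]
start1 0.33 [241.1 255.5] 147 [0.3566 0.0542 0.0239]
estop 0.49 [301.1 154.1] 85 [ 0.7129 -0.1737  0.1318]
workpiece 0.71 [404.6 230.4] 439 [ 0.4211 -0.4931  0.2381]
wash_bottle 0.47 [238.2 190.5] 119 [0.5952 0.0682 0.0678]
1.0 [ 0.19661188 -0.566889    0.20679489] [-0.11748361  0.11747845 -0.69727787  0.69728042] 0.08549971209790774 [ 0.16771516 -0.27805978 -0.42351853]
```

View pics/scene.png

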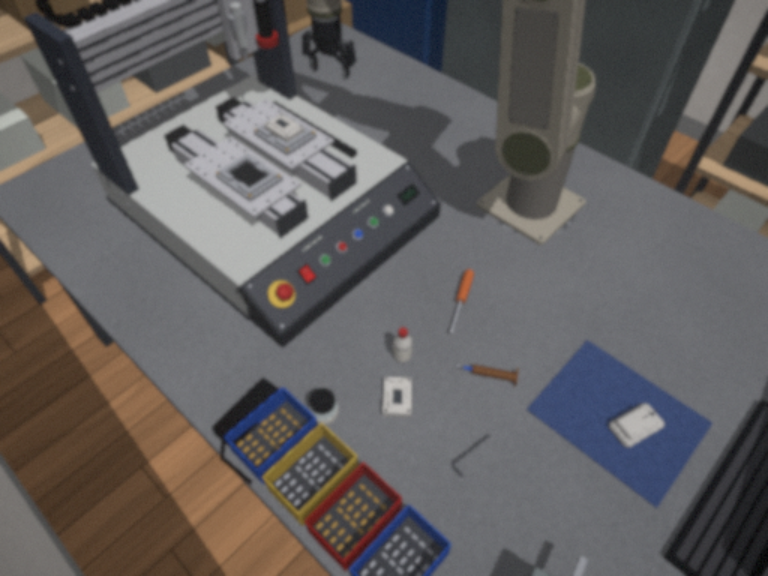

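View pics/top.png

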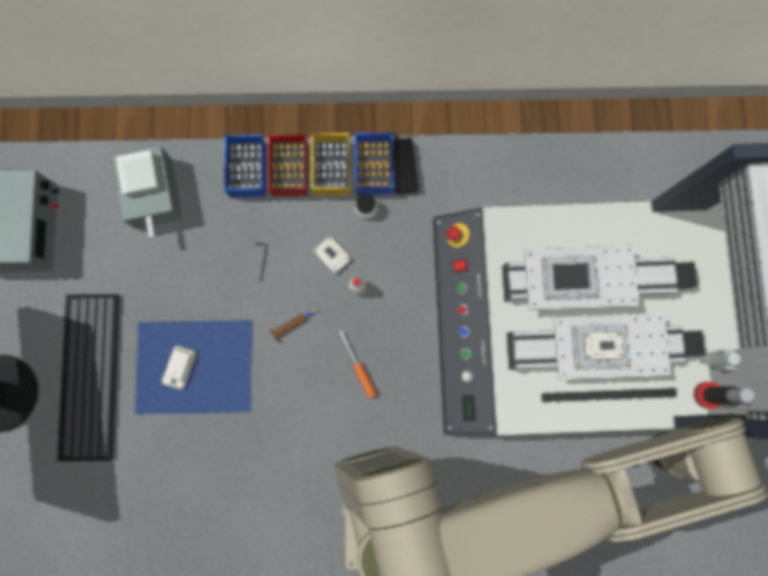

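Run:
```python
from h import *
s=bot.get_state();M=R(s["ee_rot"]);print(M.round(3))
# coarse: features in top picture (full-res = view*2/3)
im=dict(np.load("top.npz"))
for n,(u,v) in dict(power=(460,266),start1=(462,288),stop=(463,309),reset=(464,331),start2=(465,353),test=(467,377)).items():
    print(n,px(im,u*2/3,v*2/3).round(4))
# target: tool y -> -normal, keep yaw 0 estimate
a=np.radians(35);y=np.array([0,-np.sin(a),-np.cos(a)])
for z in([1,0,0],[-1,0,0],np.cross(y,[1,0,0]),-np.cross(y,[1,0,0])):
    T=np.c_[np.cross(y,z),y,z]
    print(z,(Rn.from_matrix(T)*Rn.from_matrix(M).inv()).as_rotvec()/np.pi)
```

```text
[[-0.945  0.     0.328]
 [-0.328 -0.    -0.945]
 [-0.    -1.     0.   ]]
power [ 0.6349 -0.1923  0.1025]
start1 [ 0.578  -0.1947  0.1072]
stop [ 0.5255 -0.1958  0.1026]
reset [ 0.4698 -0.1953  0.1106]
start2 [ 0.4156 -0.1959  0.1091]
test [ 0.3569 -0.1986  0.1097]
[1, 0, 0] [-0.16870952  0.12005867  0.38076863]
[-1, 0, 0] [-0.13119594 -0.18436579 -0.58473684]
[ 0.         -0.81915204  0.57357644] [-0.19261146 -0.03245006 -0.10292631]
[-0.          0.81915204 -0.57357644] [-0.04547688  0.26989935  0.85600591]
```

```bash
python3 -m inch '[[[0,0,0.4,0,0,0,0],[0,0.1,0.8,0,0,0,0],[0.1,0.3,1,0,0,0,0],[0.3,0.6,1,0,0,0,0],[0.5,0.8,1,-0.05,-0.008,-0.026,0],[0.7,1,1,-0.1,-0.016,-0.052,0],[0.9,1,1,-0.15,-0.024,-0.08,0],[1,1,1,-0.193,-0.032,-0.103,0],[1,1,1,-0.193,-0.032,-0.103,0],[1,1,1,-0.193,-0.032,-0.103,0]]]'; python3 -m inch '[[[0.1,0.3,0,0,0,0,0],[0.2,0.6,0,0,0,0,0],[0.3,0.9,0,0,0,0,0],[0.45,1,-0.2,0,0,0,0],[0.45,1,-0.4,0,0,0,0],[0.45,1,-0.4,0,0,0,0],[0.45,1,-0.4,0,0,0,0]]]'
```

```text
t: 2.25
ee_pos: [0.3966, -0.3665, 0.4069]
ee_rot: [-0.0, 0.001, -0.462, 0.887]
wrist_force: [0.3, 0.1, 0.1]
width: -0.0001
t: 3.12
ee_pos: [0.4865, -0.1687, 0.3292]
ee_rot: [0.001, -0.001, -0.461, 0.887]
wrist_force: [-0.1, 0.1, -0.4]
width: 0.0002
```

```bash
python3 -m inch '[[[0,0.3,0,0,0,0,0],[0,0.6,0,0,0,0,0],[0,0.6,0,0,0,0,0],[0,0.6,0,0,0,0,0]]]'
python3 - <<'E'
from h import *
im=optics.get_image("wrist"); np.savez("w1.npz",**im)
cv2.imwrite("pics/w1.png",cv2.resize(im["color"],(768,576)))
print(im["eye"],im["vertical_fov"])
for l in("power","reset","start1","stop","test","estop"):
    for r in finder.regions_of(im,l)[:3]:
        m=r["region"]&(im["z_map"]>0); v,u=np.nonzero(m)
        print(l,round(r["conf"],2),np.round(np.array(r["xy"])*[512,384],1),len(u),len(u) and np.round(np.median(px(im,u,v),0),4))
E
```

```text
t: 3.62
ee_pos: [0.4874, -0.0474, 0.3291]
ee_rot: [-0.0, -0.001, -0.462, 0.887]
wrist_force: [-1.0, 0.5, -0.1]
width: -0.0001
[0.5709591  0.04832014 0.46631938] 59.60543795241839
power 0.57 [244.1  16. ] 661 [ 0.6371 -0.1915  0.104 ]
reset 0.74 [254.  156.1] 189 [ 0.4708 -0.1932  0.107 ]
reset 0.54 [455.8 176.6] 1397 [ 0.427  -0.4756  0.237 ]
start1 0.67 [251.9 196.3] 184 [ 0.416  -0.1942  0.1069]
start1 0.5 [246.9  70.4] 224 [ 0.5796 -0.1903  0.1069]
stop 0.73 [248.4 114.2] 198 [ 0.5262 -0.1917  0.1071]
test 0.66 [251.5 232.2] 157 [ 0.3615 -0.1953  0.1071]
```

View pics/w1.png

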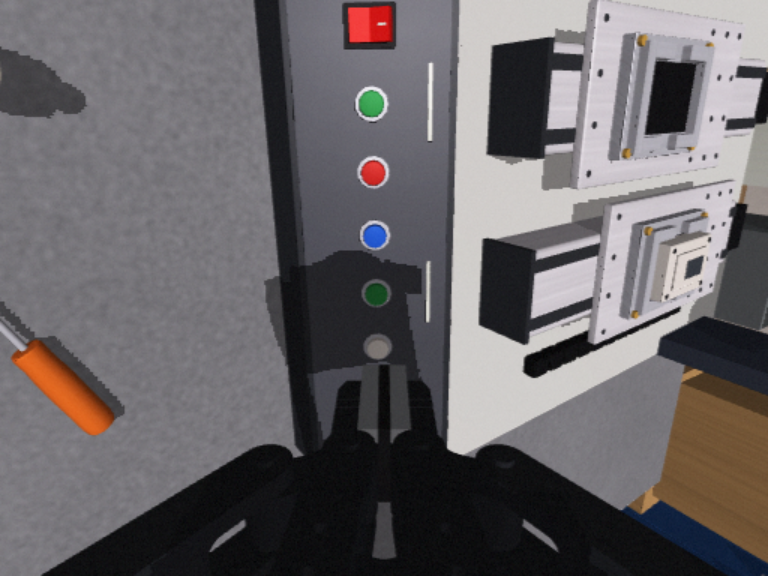

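```bash
cat >> h.py <<'E'
from scipy.optimize import least_squares
YS=dict(start1=.0825,stop=.0275,reset=-.0275,start2=-.0825,test=-.1375)
def pose(x0,y0,t):
    ey=np.array([np.cos(t),np.sin(t),0]); ex=np.array([np.sin(t),-np.cos(t),0])
    ux=np.cos(.6109)*ex+[0,0,np.sin(.6109)]; n=-np.sin(.6109)*ex+[0,0,np.cos(.6109)]
    return np.array([x0,y0,.1]),ey,ux,n
def pts(p):
    o,ey,ux,n=pose(*p)
    d={k:o+y*ey+.0085*n for k,y in YS.items()}
    c,s=np.cos(.35),np.sin(.35)
    d["power_press"]=o+.14*ey+13e-3*c*ux+(.005+13e-3*s)*n
    return d
E
cat > fit.py <<'E'
from h import *
import sys
im=optics.get_image("wrist")
obs=[];names=[]
for l in("reset","start1","stop","test"):
    for r in finder.regions_of(im,l)[:3]:
        if r["conf"]<.45: continue
        v,u=np.nonzero(r["region"]); 
        if len(u)<60 or len(u)>600: continue
        names.append(l);obs.append((u.mean(),v.mean()))
print(names,np.round(obs,1).tolist())
p0=[.498,-.193,.02]
def near(p):
    d=pts(p); K=list(YS); q=proj(im,[d[k] for k in K]); return K,q
K,q=near(p0); idx=[int(np.argmin(np.hypot(*(q-o).T))) for o in np.array(obs)]
f=lambda p:(near(p)[1][idx]-np.array(obs)).ravel()
s=least_squares(f,p0,loss="soft_l1",f_scale=1,x_scale=[.01,.01,.01]);print([K[i] for i in idx],s.x.round(4),f(s.x).round(1))
o,ey,ux,n=pose(*s.x); st=bot.get_state();P=st["ee_pos"];M=R(st["ee_rot"])
for k,v in pts(s.x).items():
    print(k,v.round(4),"shift/0.2:",((v-P)/.2).round(4),"inPanel",np.round([(P-v)@ux*1e3,(P-v)@ey*1e3,(P-v)@n*1e3],1))
print("n",n.round(4),"n/0.2 per 10mm",(n*.05).round(4),"tool px",proj(im,P).round(1))
z=M[:,2]; zt=ux*np.sign(z@ux); y=-n; T=np.c_[np.cross(y,zt),y,zt]
print("turn",((Rn.from_matrix(T)*Rn.from_matrix(M).inv()).as_rotvec()/np.pi).round(4), "wf",np.round(st["wrist_force"],2),st["t"])
E
python3 fit.py
```

```text
['reset', 'reset', 'start1', 'start1', 'stop', 'test'] [[251.1, 195.0], [249.6, 155.7], [247.9, 67.0], [250.8, 195.2], [248.7, 113.4], [251.7, 231.0]]
['start2', 'reset', 'start1', 'start2', 'stop', 'test'] [ 0.4983 -0.1972  0.0224] [-0.2  0.3  0.3  0.3 -0.2 -0.6  0.  -0.   0.2 -0.2  0.1  0.4]
start1 [ 0.5806 -0.1904  0.107 ] shift/0.2: [ 0.4705 -0.7172 -1.0988] inPanel [  6.9 -90.9 263.5]
stop [ 0.5256 -0.1917  0.107 ] shift/0.2: [ 0.1955 -0.7234 -1.0988] inPanel [  6.9 -35.9 263.5]
reset [ 0.4707 -0.1929  0.107 ] shift/0.2: [-0.0794 -0.7295 -1.0988] inPanel [  6.9  19.1 263.5]
start2 [ 0.4157 -0.1941  0.107 ] shift/0.2: [-0.3543 -0.7357 -1.0988] inPanel [  6.9  74.1 263.5]
test [ 0.3607 -0.1954  0.107 ] shift/0.2: [-0.6293 -0.7418 -1.0988] inPanel [  6.9 129.1 263.5]
power_press [ 0.6383 -0.1986  0.1148] shift/0.2: [ 0.7589 -0.758  -1.0598] inPanel [  -5.3 -148.4  262.5]
n [-0.0128  0.5735  0.8191] n/0.2 per 10mm [-0.0006  0.0287  0.041 ] tool px [[254.  236.3]]
turn [ 0.0003 -0.0005  0.0074] wf [-0.04  0.68 -0.21] 4.225
```

```bash
python3 -m inch '[[[0.25,-0.1,-0.2,0,0,0.004,0],[0.5,-0.25,-0.35,0,0,0.0074,0],[0.757,-0.4,-0.5,0,0,0.0074,0],[0.757,-0.55,-0.75,0,0,0.0074,0],[0.757,-0.672,-0.937,0,0,0.0074,0],[0.757,-0.672,-0.937,0,0,0.0074,0],[0.757,-0.672,-0.937,0,0,0.0074,0],[0.757,-0.672,-0.937,0,0,0.0074,0]]]'
python3 - <<'E'
from h import *
im=optics.get_image("wrist")
p=[.4983,-.1972,.0224]; P=bot.get_state()["ee_pos"]; o,ey,ux,n=pose(*p)
v=pts(p)["power_press"]; print(np.round([(P-v)@ux*1e3,(P-v)@ey*1e3,(P-v)@n*1e3],1),proj(im,[v,P]).round(0),((v-P)/.2).round(4))
c=im["color"].copy()
for a,b in proj(im,[v,P]): cv2.circle(c,(int(a),int(b)),2,(0,255,255),-1)
cv2.imwrite("pics/w2.png",cv2.resize(c,(768,576)))
E
```

```text
t: 5.22
ee_pos: [0.6397, -0.1804, 0.1422]
ee_rot: [-0.011, 0.004, -0.461, 0.887]
wrist_force: [-0.2, 0.6, 0.6]
width: 0.0
[ 0.6  1.7 32.8] [[254. 216.]
 [255. 236.]] [-0.0062 -0.0916 -0.1362]
```

View pics/w2.png

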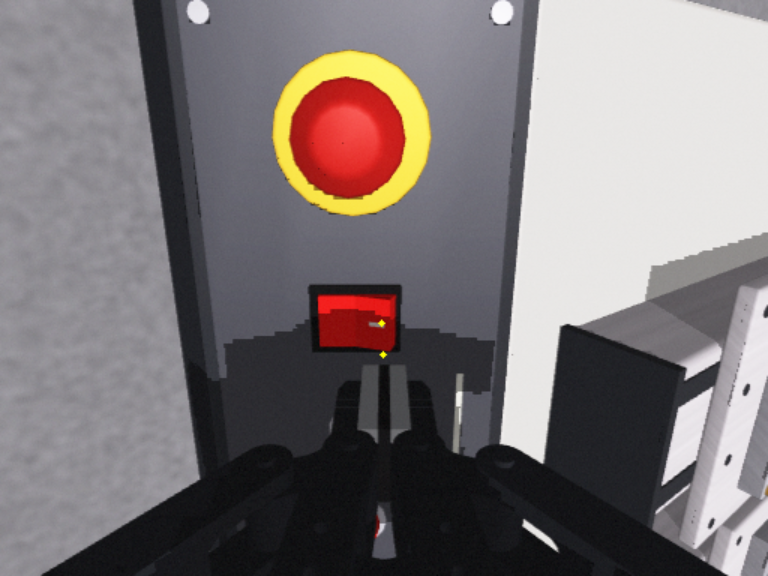

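```bash
cat > rel.py <<'E'
from h import *
import sys
st=bot.get_state();P=st["ee_pos"];o,ey,ux,n=pose(.4983,-.1972,.0224);v=pts([.4983,-.1972,.0224])[sys.argv[1]]
print("up,left,out mm",np.round([(P-v)@ux*1e3,(P-v)@ey*1e3,(P-v)@n*1e3],1),"shift",((v-P)/.2).round(4),"F.n",round(float(st["wrist_force"]@n),1),np.round(st["wrist_force"],1),st["t"])
E
python3 -m inch '[[[-0.007,-0.05,-0.07,0,0,0,0],[-0.007,-0.09,-0.13,0,0,0,0],[-0.006,-0.106,-0.1515,0,0,0,0],[-0.006,-0.106,-0.1515,0,0,0,0],[-0.006,-0.106,-0.1515,0,0,0,0]]]'; python3 rel.py power_press
```

```text
t: 5.9
ee_pos: [0.637, -0.2025, 0.1094]
ee_rot: [-0.01, 0.006, -0.461, 0.887]
wrist_force: [0.0, -0.3, 0.1]
width: -0.0002
up,left,out mm [ 0.1 -1.4 -6.6] shift [0.0066 0.0193 0.0268] F.n -0.0 [ 0.  -0.3  0.1] 5.9
```

```bash
python3 -m inch '[[[0,-0.006,-0.008,0,0,0,0],[0,-0.006,-0.008,0,0,0,0],[0,-0.006,-0.008,0,0,0,0]]]'; python3 rel.py power_press;  python3 - <<'E'
from h import *
im=optics.get_image("wrist")
cv2.imwrite("pics/w3.png",cv2.resize(im["color"][120:312,128:384],(768,576)))
im=optics.get_image("scene")
cv2.imwrite("pics/s3.png",cv2.resize(im["color"][130:250,130:290],(800,600)))
E
```

```text
t: 6.28
ee_pos: [0.6369, -0.2036, 0.1076]
ee_rot: [-0.01, 0.006, -0.461, 0.887]
wrist_force: [0.9, -0.3, 0.6]
width: -0.0001
up,left,out mm [-0.1 -1.6 -8.7] shift [0.0074 0.0248 0.0356] F.n 0.3 [ 0.9 -0.3  0.6] 6.275
```

View pics/w3.png

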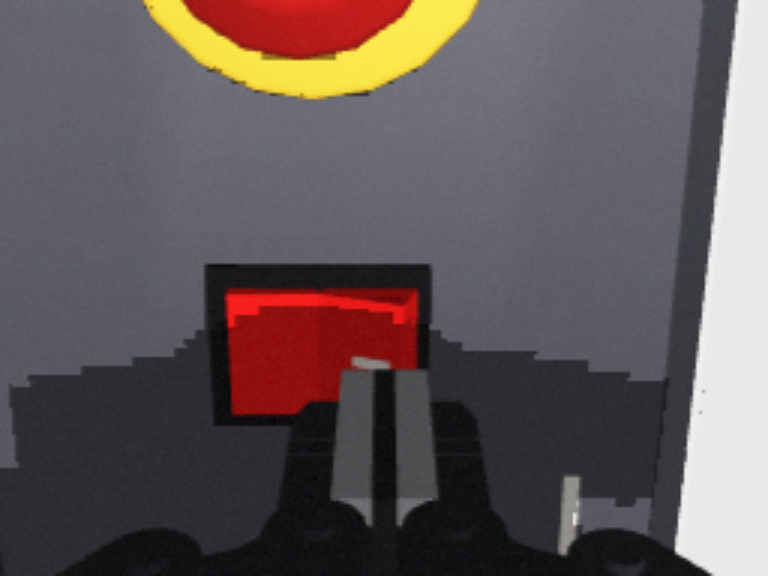

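Run:
```python
from h import *
im=optics.get_image("wrist"); np.savez("w4.npz",**im)
p=[.4983,-.1972,.0224];o,ey,ux,n=pose(*p);o2=o+.14*ey
B=np.c_[ux,ey,n]; z=im["z_map"]
def show(uz,vz):
    u=128+uz/3;v=120+vz/3; P=px(im,u,v)
    print((uz,vz),"up,left,out rel rocker hinge foot mm",((P-o2)@B*1e3).round(1),z[int(round(v)),int(round(u))])
for a in [(360,378),(360,385),(360,400),(360,440),(360,480),(410,378),(410,400),(410,480),(385,400),(270,350),(310,350),(380,340),(400,330),(150,300),(600,300),(220,275)]: show(*a)
P=bot.get_state()["ee_pos"];print("tcp",((P-o2)@B*1e3).round(1))
```

```text
(360, 378) up,left,out rel rocker hinge foot mm [ 8.8  9.6 32.8] 0.15142328
(360, 385) up,left,out rel rocker hinge foot mm [ 8.9  9.1 34.2] 0.15026489
(360, 400) up,left,out rel rocker hinge foot mm [ 9.   9.1 38.6] 0.14609344
(360, 440) up,left,out rel rocker hinge foot mm [ 9.2  9.3 49.8] 0.13545705
(360, 480) up,left,out rel rocker hinge foot mm [ 9.4 10.  60.1] 0.12544505
(410, 378) up,left,out rel rocker hinge foot mm [16.4  9.6 32.8] 0.15144661
(410, 400) up,left,out rel rocker hinge foot mm [16.2  9.5 39.2] 0.14539883
(410, 480) up,left,out rel rocker hinge foot mm [15.7  9.6 59.5] 0.12623578
(385, 400) up,left,out rel rocker hinge foot mm [12.6  9.4 39.2] 0.14546654
(270, 350) up,left,out rel rocker hinge foot mm [-8.   0.2  4.9] 0.18084227
(310, 350) up,left,out rel rocker hinge foot mm [-0.8 -0.1  4.3] 0.18155128
(380, 340) up,left,out rel rocker hinge foot mm [11.8  3.9  8.3] 0.17648546
(400, 330) up,left,out rel rocker hinge foot mm [15.3  6.   8.8] 0.17526563
(150, 300) up,left,out rel rocker hinge foot mm [-29.8   8.3   1.1] 0.18174
(600, 300) up,left,out rel rocker hinge foot mm [51.6  8.3  0.9] 0.18200645
(220, 275) up,left,out rel rocker hinge foot mm [-16.7  13.7   2.3] 0.17884064
tcp [12.2 -1.6  0.7]
```

View pics/s3.png

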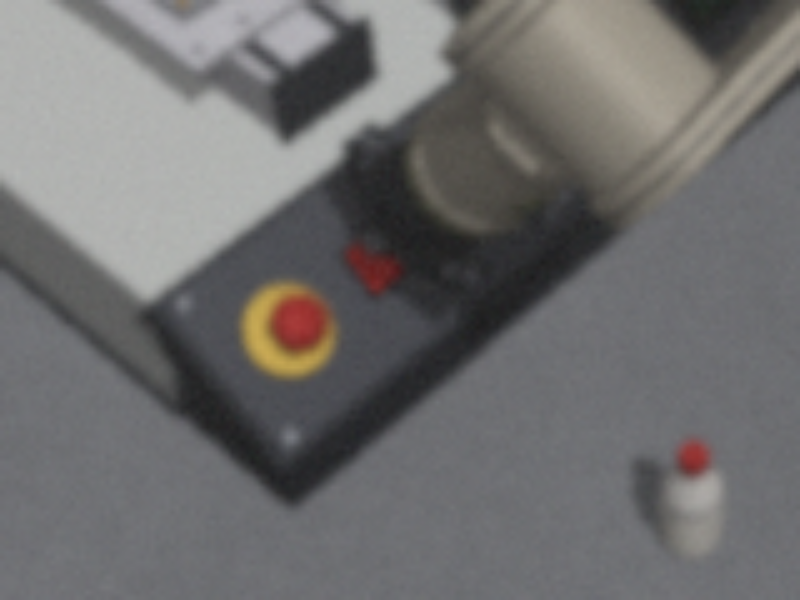

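```bash
python3 -m inch '[[[0.008,-0.026,-0.037,0,0,0,0],[0.008,-0.0516,-0.0737,0,0,0,0],[0.008,-0.0516,-0.0737,0,0,0,0],[0.008,-0.0516,-0.0737,0,0,0,0]]]'
cat > tip.py <<'E'
from h import *
import sys
im=optics.get_image("wrist")
o,ey,ux,n=pose(.4983,-.1972,.0224);o2=o+float(sys.argv[1])*ey;B=np.c_[ux,ey,n]
v,u=np.mgrid[205:300,225:290]; P=(px(im,u,v)-o2)@B*1e3
# finger face: constant 'left' close to TCP left + 9..13, 
st=bot.get_state();t=(np.array(st["ee_pos"])-o2)@B*1e3
m=(im["z_map"][205:300,225:290]>0)&(abs(P[...,1]-t[1]-11)<3.5)&(abs(P[...,0]-t[0])<12)&(P[...,2]>t[2]+18)
Q=P[m];print("tip out min %.1f"%np.percentile(Q[:,2],1),"up range",np.percentile(Q[:,0],[2,98]).round(1),"tcp",t.round(1),"wf",np.round(st["wrist_force"],1),"F.n %.1f"%(st["wrist_force"]@n),st["t"])
c=im["color"]; 
if len(sys.argv)>2: cv2.imwrite(sys.argv[2],cv2.resize(c[120:312,128:384],(768,576)))
E
python3 tip.py 0.14 pics/w5.png
```

```text
t: 6.92
ee_pos: [0.6381, -0.2141, 0.0924]
ee_rot: [-0.009, 0.006, -0.461, 0.887]
wrist_force: [-0.6, -0.2, 0.6]
width: 0.0
tip out min 1.0 up range [ 1.5 23. ] tcp [ 12.1  -0.5 -17.5] wf [ 0.1 -0.5 -1.1] F.n -1.2 6.975
```

View pics/w5.png

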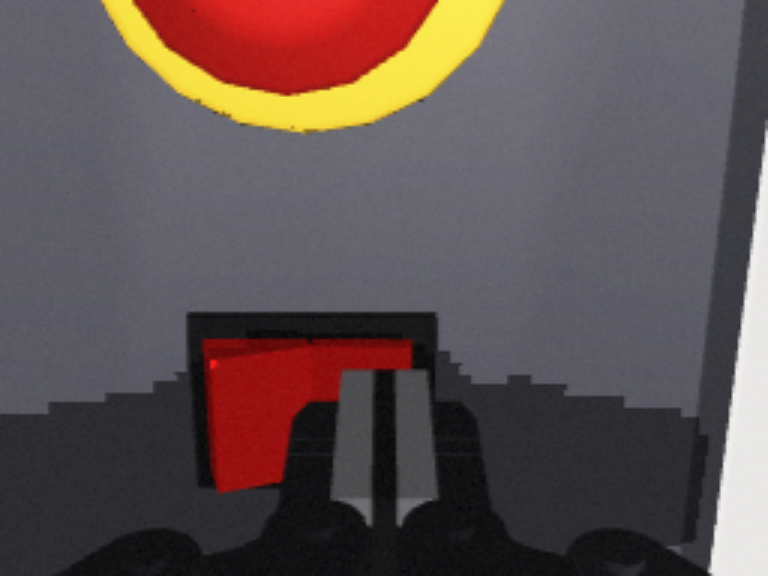

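Run:
```python
from h import *
im=optics.get_image("wrist")
o,ey,ux,n=pose(.4983,-.1972,.0224);o2=o+.14*ey;B=np.c_[ux,ey,n]
v,u=np.mgrid[225:290,190:270]; P=(px(im,u,v)-o2)@B*1e3; c=im["color"][225:290,190:270].astype(int)
m=(c[...,2]>120)&(c[...,1]<60); Q=P[m]
for a in range(-18,18,3):
    q=Q[(Q[:,0]>=a)&(Q[:,0]<a+3)]; 
    if len(q)>5: print(a,len(q),np.median(q,0).round(1))
```

```text
-18 10 [-15.7  11.5   3.9]
-15 291 [-13.4   1.2   9.6]
-12 301 [-10.6   0.7   8.6]
-9 286 [-7.5  0.1  7.6]
-6 241 [-4.7  1.5  6.7]
-3 137 [-1.6  6.5  5.7]
0 108 [1.6 6.8 5. ]
3 87 [4.2 7.5 5.2]
6 42 [7.4 9.5 5.2]
9 49 [10.5  9.5  5.4]
12 47 [13.4  9.7  5.4]
15 24 [15.7  9.9  5.4]
```

```bash
python3 -m inch '[[[-0.001,0.05,0.07,0,0,0,0],[-0.003,0.1434,0.2048,0,0,0,0],[-0.3,0.174,0.19,0,0,0,0],[-0.6,0.174,0.17,0,0,0,0],[-0.839,0.174,0.17,0,0,0,0],[-0.839,0.174,0.17,0,0,0,0],[-0.838,0.12,0.09,0,0,0,0],[-0.8365,0.06,0.0063,0,0,0,0],[-0.8365,0.06,0.0063,0,0,0,0],[-0.8365,0.06,0.0063,0,0,0,0]]]'; python3 tip.py -0.0275 pics/w6.png; python3 rel.py reset
```

```text
t: 8.28
ee_pos: [0.4723, -0.2017, 0.0953]
ee_rot: [-0.01, 0.005, -0.461, 0.887]
wrist_force: [-0.4, 0.6, -0.1]
width: 0.0
tip out min 22.8 up range [-9.2 11.2] tcp [ 0.5  1.4 -6.1] wf [-0.5 -0.6  0.2] F.n -0.2 8.325
up,left,out mm [  0.5   1.4 -14.6] shift [-0.0079  0.0437  0.0582] F.n -0.2 [-0.5 -0.6  0.2] 8.325
```

View pics/w6.png

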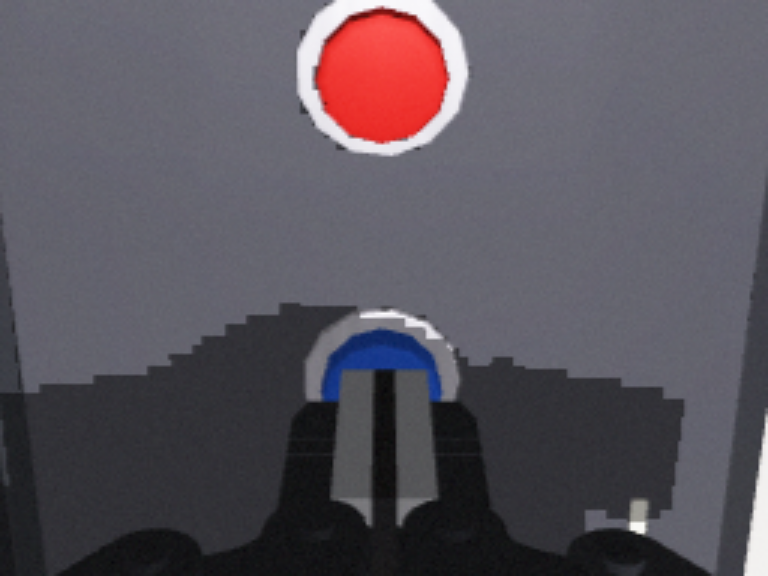

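```bash
python3 -m inch '[[[-0.006,-0.0287,-0.041,0,0,0,0],[-0.006,-0.0287,-0.041,0,0,0,0],[-0.006,-0.0287,-0.041,0,0,0,0]]]'; python3 tip.py -0.0275; python3 -m inch '[[[0,-0.0086,-0.0123,0,0,0,0],[0,-0.0086,-0.0123,0,0,0,0],[0,-0.0086,-0.0123,0,0,0,0]]]'; python3 tip.py -0.0275
```

```text
t: 8.7
ee_pos: [0.4701, -0.2076, 0.086]
ee_rot: [-0.01, 0.006, -0.461, 0.887]
wrist_force: [1.1, 2.1, 1.8]
width: 0.0001
tip out min 1.2 up range [-10.5  10.9] tcp [ -0.   -1.  -17.1] wf [0.3 1.9 2.1] F.n 2.8 8.75
t: 9.12
ee_pos: [0.4701, -0.2094, 0.0835]
ee_rot: [-0.01, 0.006, -0.461, 0.887]
wrist_force: [1.8, 3.8, 2.7]
width: 0.0001
tip out min 0.5 up range [-10.5  11.1] tcp [  0.   -0.9 -20.1] wf [0.5 3.2 2.5] F.n 3.9 9.175
```

```bash
python3 -m inch '[[[0,-0.0086,-0.0123,0,0,0,0],[0,-0.0086,-0.0123,0,0,0,0],[0,-0.0086,-0.0123,0,0,0,0]]]'; python3 tip.py -0.0275
```

```text
t: 9.55
ee_pos: [0.4703, -0.2102, 0.0825]
ee_rot: [-0.01, 0.005, -0.462, 0.887]
wrist_force: [-10.1, 20.2, 22.7]
width: 0.0
tip out min 0.5 up range [-10.3  11.2] tcp [  0.1  -0.8 -21.4] wf [-10.1  19.2  21.8] F.n 29.0 9.6
```

```bash
python3 -m inch '[[[-0.001,0.04,0.057,0,0,0,0],[-0.0026,0.1147,0.1638,0,0,0,0],[-0.13,0.112,0.1638,0,0,0,0],[-0.274,0.1086,0.1638,0,0,0,0],[-0.274,0.1086,0.1638,0,0,0,0],[-0.272,0.05,0.08,0,0,0,0],[-0.272,0.037,0.0614,0,0,0,0],[-0.272,0.037,0.0614,0,0,0,0],[-0.272,0.037,0.0614,0,0,0,0]]]'; python3 tip.py -0.0825 pics/w7.png
```

```text
t: 10.72
ee_pos: [0.4159, -0.2037, 0.0936]
ee_rot: [-0.01, 0.006, -0.461, 0.887]
wrist_force: [1.0, -0.5, 0.4]
width: 0.0005
tip out min 20.9 up range [-9.5 10.9] tcp [ 0.1  0.  -7.8] wf [ 0.2 -0.3 -0.4] F.n -0.5 10.775
```

View pics/w7.png

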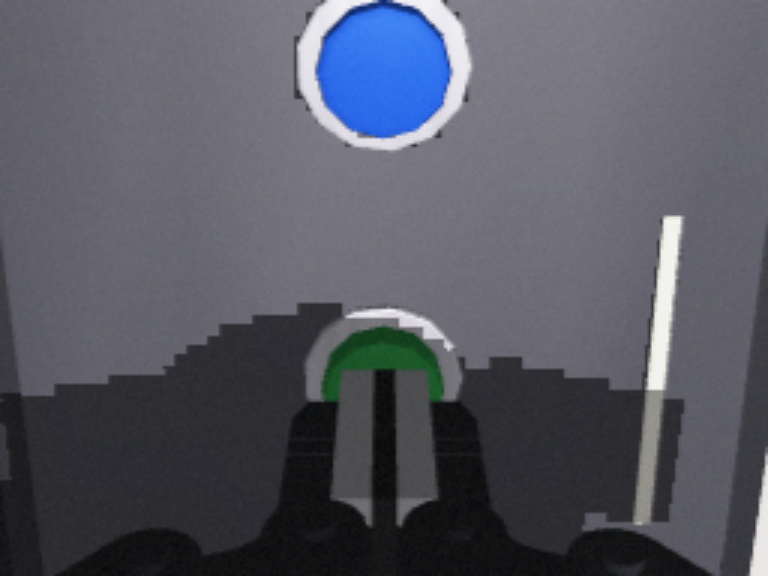

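Tip is centred over start2 (green, about 384,350), with reset sprung back. Next: press 14 mm further in, to TCP about -21.8.

```bash
python3 -m inch '[[[0,-0.02,-0.0287,0,0,0,0],[0.001,-0.0395,-0.056,0,0,0,0],[0.001,-0.0395,-0.056,0,0,0,0],[0.001,-0.0395,-0.056,0,0,0,0]]]'; python3 tip.py -0.0825
```

```text
t: 11.28
ee_pos: [0.4164, -0.2113, 0.0828]
ee_rot: [-0.01, 0.005, -0.461, 0.887]
wrist_force: [-4.9, 11.5, 13.2]
width: 0.0002
tip out min 0.5 up range [-10.2  11.3] tcp [  0.2   0.3 -21.1] wf [-4.6 10.9 12.9] F.n 16.9 11.325
```

```bash
python3 -m inch '[[[-0.001,0.04,0.057,0,0,0,0],[-0.003,0.15,0.21,0,0,0,0],[-0.006,0.287,0.41,0,0,0,0],[0,0.5,0.7,0,0,0,0],[0.2,0.7,0.95,0,0,0,0],[0.35,0.75,1,0,0,0,0],[0.35,0.75,1,0,0,0,0],[0.35,0.75,1,0,0,0,0]]]'
python3 - <<'E'
from h import *
w=optics.get_image("wrist")
cv2.imwrite("pics/w8.png",cv2.resize(w["color"],(768,576)))
o,ey,ux,n=pose(.4983,-.1972,.0224);B=np.c_[ux,ey,n]
for k,y in {**YS,"rock_lower":.14,"rock_upper":.14}.items():
    a={"rock_lower":-.012,"rock_upper":.012}.get(k,0); h=.0085 if a==0 else .007
    u,v=proj(w,o+y*ey+a*ux+h*n)[0]; u,v=int(round(u)),int(round(v))
    if not(2<u<509 and 2<v<381): print(k,"out of view");continue
    g=np.mgrid[v-1:v+2,u-1:u+2].reshape(2,-1); print(k,(u,v),((np.median(px(w,g[1],g[0]),0)-o)@B*1e3).round(1))
im=optics.get_image("top")
r=finder.regions_of(im,"workpiece")[0]; vv,uu=np.nonzero(r["region"]&(im["z_map"]>0)); print("workpiece",round(r["conf"],2),np.median(px(im,uu,vv),0).round(4))
E
```

```text
t: 12.32
ee_pos: [0.4851, -0.0618, 0.2811]
ee_rot: [-0.009, 0.007, -0.461, 0.887]
wrist_force: [-0.9, -0.2, -0.7]
width: 0.0002
start1 (262, 67) [-0.5 82.3  8.8]
stop (262, 119) [ 0.4 27.2  8.3]
reset (261, 166) [ -0.6 -27.5   8.9]
start2 (261, 209) [  0.2 -82.2   9.3]
test (261, 249) [ -4.7   0.9 260.7]
rock_lower (251, 7) [-12.1 139.5   8.7]
rock_upper (275, 7) [ 12.5 140.2   5.3]
workpiece 0.72 [ 0.4185 -0.4958  0.2383]
```

View pics/w8.png

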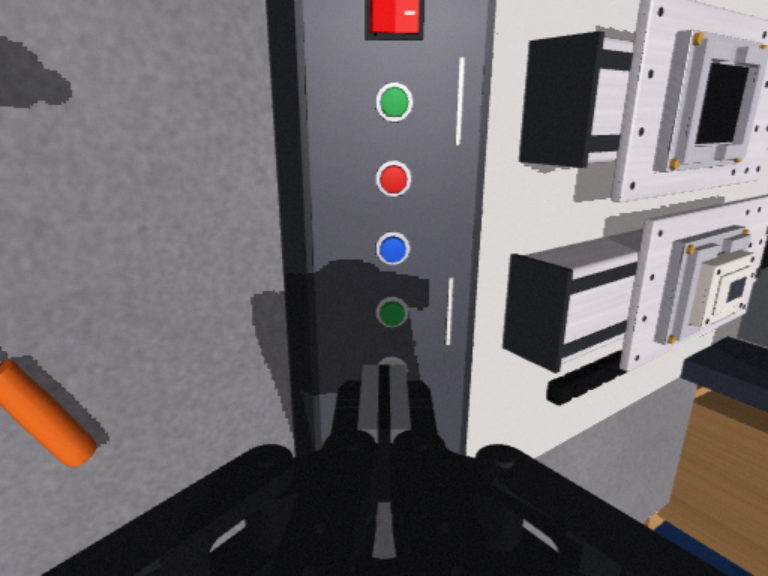

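The picture shows the rocker on at the top (395,15), the buttons all out, the housing in its nest at (730,290), and the tool clear of the machine.

```bash
python3 -c "
from station import workorder
print(workorder.job_done())"
```

```text
the job is handed in; nothing more can be done
None
```

The machine is back on, and the job was handed in at about 12.5 s of the 42 s allowed. With the closed fingertips I pushed the power rocker on, pressed the blue reset, then pressed the right-hand green start (start2), because the housing is on the operator's right slide.

**Presses:**
- **Reset:** bottomed out at about 29 N.
- **Start2:** bottomed out at about 17 N.
- **Rocker:** depth readings put it at about 0.34 rad right after the press.

**Last checks, with the tool clear of the machine:**
- **Rocker:** still on, with its lower half raised and its upper half flush.
- **Buttons:** start1, stop, reset and start2 read 8.3 to 9.3 mm above the panel, so they are out.
- **Housing:** still in its nest. Its measured position differs by about 4 mm from the first reading, within what the top camera can resolve.
- **Not measured:** the fingers hid the white test button, and the emergency mushroom was out of view in the last picture. The arm was not sent to either.

**Disagreement:** the reported tool position read about 22–25 mm deeper than where contact happened, and the wrist depth images showed the fingertips about 30 mm short of it. I therefore judged each press by contact force and pictures rather than by the reported position.

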